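Set the drying box door on its stay

TASK

The drying box's door is standing too wide open. Lift the flat stay bar by its ball knob, draw the door in with it and drop the bar's middle hole over the peg on top of the box so that the bar lies flat; then swing the little keeper arm across the bar so that it cannot jump off. Leave the tub, the wrapped brick and the tape roll where they are.

Things in the scene. Friction and masses are not known exactly. Their poses are not given: they have to be found in the camera images.
- drybox: Fixed plywood drying box, 240 deep (its x) x 340 wide (its y) x 150 mm high, origin under its centre, front facing its own -x (towards the robot). Flat top at z = 150 mm. In its frame (x, y): door hinge (-128, 155) mm, peg (-106, 5) mm, keeper pivot (-50, 1.5) mm.
- rail (a point): Middle of the axis of the round wooden hanging rail, 16 mm thick, along box y over the whole width, 94 mm above the box's top at box x = -22 mm; 14 mm posts at y = +-150 mm. It hangs over the knob's final place and stops an upright gripper there: lean the hand about 35 degrees to the box's front, the fingers pointing down and to box +x.
- door (a joint): Swing of the door about its upright hinge (stiff enough to stay where it is left, about 0.04 N m). 0 = shut, growing as it opens to the front; at angle q the door runs from the hinge in box direction (-sin q, -cos q). Door 200 mm wide, 14 mm thick, plywood frame with a clear pane, top edge 144 mm above the table.
- door_hinge (a point): Point on the door's hinge axis at the height of the box's top (150 mm).
- stay_pivot (a point): Pivot of the stay bar on the door's top edge, 100 mm from the hinge axis, 155.5 mm above the table. The bar turns about the vertical here and also hinges upwards here.
- swivel (a joint): Turn of the stay bar about the vertical at its pivot, counter-clockwise seen from above, relative to the door: 0 = pointing along the door away from the hinge. Turns freely. About 1.4 when the middle hole is on the peg.
- stay (a joint): Upward hinging of the stay bar about a level axis at its pivot: 0 = level (its lower stop; its own weight brings it back there), up to 0.5. The bar is aluminium, 24 mm wide, 5 mm thick, about 120 g; level, its underside is 4 mm and its top 9 mm above the box's top. Resting on top of the peg it reads about 0.1 or more; with the peg in a hole it reads 0.
- knob (a point): Centre of the dark wooden ball knob, 22 mm diameter, that stands on the bar's free end, 195 mm from the pivot along the bar and 24.5 mm above the pivot's height when level (30 mm above the box's top). The bar is lifted and steered by it; as the bar turns, the ball rolls up to 8 mm along flat finger pads, so check where the hole is before lowering.
- hole1 (a point): Hole nearest the pivot, 12 mm diameter, 75 mm from the pivot along the bar; this point lies at the bar's underside.
- hole2 (a point): The middle hole of the three (the one to use), 12 mm diameter, 105 mm from the pivot along the bar; this point lies at the bar's underside.
- hole3 (a point): Hole nearest the knob, 12 mm diameter, 135 mm from the pivot along the bar; this point lies at the bar's underside.
- peg_top (a point): Top of the fixed upright steel peg on the box's top, 8 mm diameter, 18 mm high above the box's top, with a round end. The bar must be lifted about 20 mm at the hole (35 mm at the knob) to pass over it. With the middle hole on the peg the door stands at about 0.62 rad.
- keeper (a joint): Turn of the keeper, counter-clockwise from above: 0 = its arm points to box +y (out of the way), 2.43 = square across the bar, stop at 2.5. Stays where left (0.012 N m). Flat steel arm, 14 mm wide, reaches 46 mm from the pivot, 11.5 to 16.5 mm above the box's top: it clears a bar that lies flat, strikes one that does not, and passes beside the peg.
- keeper_pivot (a point): The keeper's pivot, at the top face of its arm, 16.5 mm above the box's top.
- keeper_pin (a point): Middle of the visible part of the round upright pin on the keeper's arm by which it is turned: 11 mm diameter, 34 mm from the pivot, from 16.5 to 39.5 mm above the box's top; this point is 29.5 mm above the box's top.
- tub: Bystander: open white plastic tub, 120 x 100 x 75 mm, loose on the table, origin under its centre.
- brick: Bystander: brick wrapped in white paper, 170 x 85 x 60 mm, loose on the table, origin under its centre.
- taperoll: Bystander: cardboard tape roll, 66 mm diameter, 45 mm high, standing loose on the box's top behind the rail, origin under its centre.

How it is judged:
By the outcome, as a careful person would: the job done as asked, in the order asked, and still so for the second after the job is handed in, with the robot touching nothing.
It also fails if it takes over 54 s, if anything falls off the work surface, if the arm or the gripper's body presses on something with over 40 N, if the wrist force passes 120 N, or if a joint passes its speed limit or range.

ROBOT

A 7-joint arm with a two-finger parallel gripper is mounted at the origin on the work surface. World frame = base frame: x ahead of the robot, y to its left, z up, the work surface at z = 0. Lengths are in m, angles in rad, forces in N, time in s.
With the tool pointing down it reaches from about 0.35 to 0.9 m from the base axis. Payload 8.1 kg.
Tool frame: the origin (TCP) lies midway between the tips of the shut fingers; the grasp point (between the pads) lies 19 mm behind it; z points along the fingers, y is the line along which they close (so a half turn about z gives the same grasp; the last joint's range is limited). The gripper opens to 92 mm and grips with 3 to 60 N. Pads are 19 mm wide; open, the fingers measure 130 mm over their backs; the gripper's body (75 mm by 190 mm) begins 47 mm behind the grasp point.
Start: joints at [1.043, 0.434, 0.025, 1.573, -0.012, 1.134, -0.075], TCP at [0.258, -0.569, 0.227] pointing down, gripper open.
Joint ranges: [-2.62, 2.62], [-0.44, 2.09], [-1.27, 1.32], [0.08, 2.57], [-1.32, 4.46], [0.12, 2], [-2.74, 2.74]. Speed limits (rad/s): [2.22, 2.22, 3.01, 3.01, 3.14, 3.14, 3.14].

INTERFACE

Orientations are given as a rotation vector (axis times angle).
In Python, from cell import arm gives the robot as it stands.
- The arm moves only by the tool carry_out, never from a script. Its arguments are lists of equal length, an entry for each row: "claw": the finger opening in cm, from 0 to 9.18; "delta_pos": the shift along the tool's x, y, z in cm, a list of three; "angular": the turn, a rotation vector about the tool's x, y, z in rad, a list of three. In form: {"claw": [claw, ...], "delta_pos": [[dx, dy, dz], ...], "angular": [[ax, ay, az], ...]}. A call has 1 to 20 rows; each row shifts and turns the commanded pose from where the row before left it, along the tool's axes as they then stand; what a row does not reach is not made up. A row lasts 1/10 s, in which the tool goes at most 50 mm and 8.59 degrees, less where a joint would pass 70% of its speed; a pose out of reach is approached as far as the arm can. A call with a gripper value outside its range is refused whole. The fingers move at their own pace and stop on an object; "force" is the grip in N (left out, the last holds). Time passes only in rows, so rows that do not move let the fingers close. It gives the time, the measured TCP pose, the force, the opening and the grip force at its end, in the units of the state.
- arm.observe(): the state, without advancing time (a new reading comes with each control period).
- arm.get_image(name): name is "scene" or "side" or "wrist"; returns a dict with "frame" (420x560x3 uint8, red, green, blue), "mtx" (3x3 intrinsics, pixels), "dist" ([k1, k2, p1, p2, k3] as OpenCV has them; the pictures are not rectified), "T" (4x4, takes a point from camera to world coordinates). Camera axes: x right, y down, z forward; pixel columns grow to the right and rows downward; lengths in m; the calibration is good to about 2 mm. A picture is of the moment at which its call begins. There is no depth.
- arm.sign_off(): hands the job in; it is judged then, once.
Trained networks look in a picture, given as the dict that the camera call returned (one of the last four; its "shot" number tells which), for a name from the list of things; names that differ only in an ending like _2 or _b are one class to them, and where a whole thing is asked for, a point or a joint stands for the part that bears it (a point fixed in the world has none). Each returns a list of dicts, best first, with "conf" (0 to 1); they miss things now and then, are a little off and sometimes report something else, mostly with a low value. They report only what shows in the picture. A call takes as long as a camera call.
- arm.look_for(label, picture): "centre" ([column, row] as shares, 0 to 1, of the picture: columns of its width, rows of its height, amid what is visible of it).
- arm.trace(label, picture): "region" (420x560 bool, what is visible of it) and "centre" ([column, row] as shares, 0 to 1, of the picture: columns of its width, rows of its height, amid what is visible of it).
- arm.place_of(label, picture): "centre" ([column, row] as shares, 0 to 1, of the picture: columns of its width, rows of its height: a listed point, or the origin of a listed thing).
The state is a dict: "clock": time; "joints": joint angles; "dq": joint speeds; "joint_efforts": joint torques, N m; "position": TCP position; "ee_rot": TCP orientation; "force": force on the tool from outside, world axes, zero at the start; "ft_torque": the same for the moment, N m; "width": opening from 0.0 (shut) to 1.0 (fully open); "gripper_force": force on a finger pad.
Only numpy, scipy, OpenCV 4.12 (cv2) and the standard library are available. Lean on these libraries where they do the work, as an engineer would, in place of code of your own. Each camera call takes 0.05 s, during which the arm holds its last target. There are 200 camera calls.

## Working session

There is one attempt and no reset: what is moved stays moved. The work goes in short steps, Python scripts to look and compute and a tool call to move; the robot and the scene stay as the last step left them, time stands still between calls to the robot, and variables do not carry over. Pictures are saved under pics/ and viewed, at most 10 in all, crops included, and the job is handed in when it is done.

Besides the shell and the picture viewer there is one more tool, called after "Emit:" in YAML: its name, and indented under it one key for each argument. carry_out: Moves the arm, as the interface text tells. Its arguments: {"type":"object","properties":{"claw":{"type":"array","items":{"type":"number"}},"delta_pos":{"type":"array","items":{"type":"array","items":{"type":"number"}}},"angular":{"type":"array","items":{"type":"array","items":{"type":"number"}}},"force":{"type":"number"}},"required":["claw","delta_pos","angular"]}

```bash
mkdir -p pics; cat > h.py <<'E'
import numpy as np, cv2
from cell import arm
from scipy.spatial.transform import Rotation as R
def tri(names, cams=("scene","side"), save=None, verbose=True):
    P={c:arm.get_image(c) for c in cams}
    if save:
        for c in cams: cv2.imwrite(f"pics/{save}_{c}.png",P[c]["frame"][:,:,::-1])
    out={}
    for n in names:
        A=[];b=[];info=[]; rays=[]
        for c in cams:
            r=arm.place_of(n,P[c])
            if not r: info.append((c,None)); continue
            r=r[0]; px=np.array(r["centre"])*[560,420]
            info.append((c,px.round(1).tolist(),round(r["conf"],2)))
            o,d=ray(P[c],px); rays.append((o,d))
            M=np.eye(3)-np.outer(d,d); A.append(M); b.append(M@o)
        if len(A)>1:
            p=np.linalg.solve(sum(A),sum(b)); res=[np.linalg.norm(M@p-q) for M,q in zip(A,b)]
            out[n]=p
            if verbose: print(n,(p*1000).round(1),"res",(np.array(res)*1000).round(1),info)
        elif verbose: print(n,info)
    return P,out
def ray(p,px):
    u=cv2.undistortPoints(np.array([[px]],float),p["mtx"],np.array(p["dist"],float))[0,0]
    T=np.array(p["T"]); d=T[:3,:3]@np.array([u[0],u[1],1]); return T[:3,3],d/np.linalg.norm(d)
def onz(p,px,z):
    o,d=ray(p,px); return o+d*(z-o[2])/d[2]
def proj(p,X):
    T=np.linalg.inv(np.array(p["T"])); r=T[:3,:3]@np.array(X)+T[:3,3]
    return cv2.projectPoints(r.reshape(1,1,3),np.zeros(3),np.zeros(3),p["mtx"],np.array(p["dist"],float))[0].ravel()
E
python3 - <<'E'
from h import *
P,o=tri(["drybox","door_hinge","stay_pivot","knob","hole1","hole2","hole3","peg_top","keeper_pivot","keeper_pin","rail","tub","brick","taperoll"],cams=("scene","side","wrist"),save="a")
s=arm.observe(); print(s)
cv2.imwrite("pics/a2.png",np.hstack([cv2.imread("pics/a_scene.png"),cv2.imread("pics/a_side.png")])[:, :])
E
```

```text
drybox [('scene', [266.4, 136.0], 0.67), ('side', None), ('wrist', None)]
door_hinge [547.4 199.8 158.9] res [7.7 7.7] [('scene', [346.4, 257.3], 0.97), ('side', [248.4, 170.5], 0.67), ('wrist', None)]
stay_pivot [454.3 154.4 150.7] res [2.4 2.4] [('scene', [364.8, 231.6], 0.9), ('side', [214.6, 182.9], 0.67), ('wrist', None)]
knob [475.2 -42.9 179.4] res [3.2 3.2] [('scene', [317.4, 176.2], 0.88), ('side', [224.8, 218.8], 0.6), ('wrist', None)]
hole1 [466.1  46.6 166.7] res [1.8 1.8] [('scene', [336.5, 201.2], 0.91), ('side', [218.1, 200.2], 0.96), ('wrist', None)]
hole2 [466.1  46.6 166.7] res [1.8 1.8] [('scene', [336.5, 201.2], 0.91), ('side', [218.1, 200.2], 0.96), ('wrist', None)]
hole3 [466.1  46.6 166.7] res [1.8 1.8] [('scene', [336.5, 201.2], 0.91), ('side', [218.1, 200.2], 0.96), ('wrist', None)]
peg_top [575.1  62.2 163.6] res [0.8 0.8] [('scene', [303.8, 222.0], 0.71), ('side', [260.6, 195.1], 0.75), ('wrist', None)]
keeper_pivot [628.8  50.6 161.1] res [0.4 0.4] [('scene', [283.0, 227.6], 0.81), ('side', [281.8, 197.2], 0.88), ('wrist', None)]
keeper_pin [616.3  86.2 17
[... 560 characters left out ...]
ts': array([ 1.04336688,  0.43448733,  0.02502184,  1.57319474, -0.01163563,
        1.13402957, -0.07508855]), 'dq': array([ 5.71915168e-04, -1.50185560e-04,  6.09066139e-04, -9.73264725e-05,
        5.22466816e-05,  3.34358326e-04,  8.01691888e-04]), 'joint_efforts': array([ 3.49739582e-05, -6.67658257e+01,  9.83929373e-01, -3.14803112e+01,
       -6.06955960e-02,  3.29126115e-02,  1.90892780e-05]), 'position': array([ 0.25758011, -0.56945984,  0.226752  ]), 'ee_rot': array([3.07099863e+00, 6.62142695e-01, 2.90761180e-05]), 'force': array([-0.34641621, -0.63543733,  1.03373289]), 'ft_torque': array([ 0.01712255, -0.02871027, -0.01740869]), 'gripper_force': 0.0, 'width': 0.9978474365229536}
```

View pics/a_scene.png

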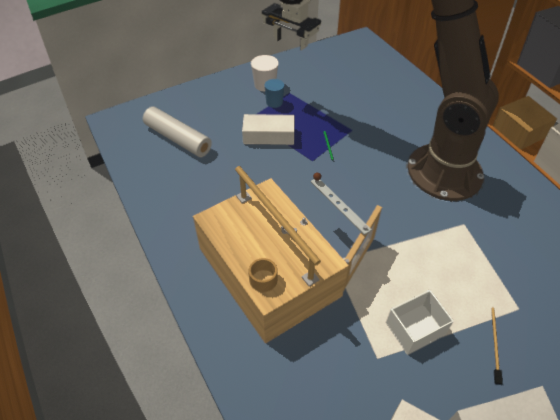

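View pics/a_side.png

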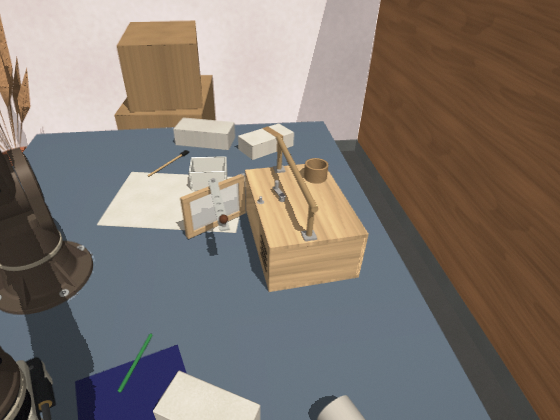

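```bash
cat > fit.py <<'E'
from h import *
from scipy.optimize import least_squares
C,S=np.cos,np.sin
def model(v):
    x,y,a,q,s,k,th=v
    L={"door_hinge":(-.128,.155,.150),"peg_top":(-.106,.005,.168),"keeper_pivot":(-.05,.0015,.1665),"rail":(-.022,0,.244),
       "keeper_pin":(-.05-.034*S(k),.0015+.034*C(k),.1795),"drybox":(0,0,0)}
    p=np.array([-.128-.1*S(q),.155-.1*C(q),.1555]); L["stay_pivot"]=p
    b=s+np.arctan2(-C(q),-S(q))   # bar direction in box frame
    def bar(r,h): return p+[(r*C(th)-h*S(th))*C(b),(r*C(th)-h*S(th))*S(b),r*S(th)+h*C(th)]
    L["knob"]=bar(.195,.0245)
    for i,r in enumerate((.075,.105,.135)): L[f"hole{i+1}"]=bar(r,-.0015)
    Rz=R.from_euler("z",a).as_matrix(); return {n:Rz@np.array(l)+[x,y,0] for n,l in L.items()}
def collect(names,cams=("scene","side"),n=3):
    ob=[]
    for _ in range(n):
        for c in cams:
            P=arm.get_image(c)
            for nm in names:
                r=arm.place_of(nm,P)
                if r and r[0]["conf"]>.35: ob.append((P,c,nm,np.array(r[0]["centre"])*[560,420],r[0]["conf"]))
    return ob
def fit(ob,v0,free):
    v0=np.array(v0,float); free=list(free)
    def f(u):
        v=v0.copy(); v[free]=u; m=model(v)
        return np.concatenate([(proj(P,m[n])-px)*w for P,c,n,px,w in ob])
    r=least_squares(f,v0[free],loss="soft_l1",f_scale=1.0,x_scale=.01)
    v0[free]=r.x; m=model(v0)
    cov=np.sqrt(np.diag(np.linalg.inv(r.jac.T@r.jac)))
    e={}
    for P,c,n,px,w in ob: e.setdefault((c,n),[]).append(px-proj(P,m[n]))
    for k,x in e.items(): print(k,len(x),np.mean(x,0).round(1))
    print("fit",v0.round(4),"sd",cov.round(4)); return v0
E
python3 - <<'E'
from fit import *
ob=collect(["door_hinge","stay_pivot","knob","peg_top","keeper_pivot","keeper_pin","rail"])
v=fit(ob,[.68,.05,0,1.1,.8,0,0],range(6)); np.save("v.npy",v)
m=model(v); print({k:(p*1000).round(0) for k,p in m.items()})
# rail yaw check + overlay
P={c:arm.get_image(c) for c in("scene","side")}
a=v[2];Rz=R.from_euler("z",a).as_matrix()
for c in P:
    im=cv2.resize(P[c]["frame"][:,:,::-1].copy(),None,fx=3,fy=3,interpolation=cv2.INTER_CUBIC)
    W=lambda l:tuple(int(t) for t in (proj(P[c],Rz@np.array(l)+[v[0],v[1],0])*3))
    co=[(-.12,-.17,.15),(-.12,.17,.15),(.12,.17,.15),(.12,-.17,.15)]
    for i in range(4): cv2.line(im,W(co[i]),W(co[(i+1)%4]),(0,0,255),1)
    cv2.line(im,W((-.022,-.16,.244)),W((-.022,.16,.244)),(255,0,0),1)
    for n,p in m.items(): cv2.circle(im,tuple(int(t) for t in proj(P[c],p)*3),4,(0,255,0),1)
    x0,y0={"scene":(560,500),"side":(480,330)}[c]
    cv2.imwrite(f"pics/b_{c}.png",im[y0:y0+520,x0:x0+680])
E
```

```text
('scene', 'door_hinge') 3 [ 1.9 -1.7]
('scene', 'stay_pivot') 2 [1.1 2.1]
('scene', 'knob') 3 [-1.2 -1.6]
('scene', 'peg_top') 3 [-0.1  2.5]
('scene', 'keeper_pin') 3 [13.9 -4.1]
('scene', 'rail') 3 [-0.5  0.3]
('side', 'door_hinge') 3 [2.7 0.8]
('side', 'stay_pivot') 3 [0.4 2.4]
('side', 'knob') 3 [-0.4 -1.6]
('side', 'peg_top') 3 [-0.3  1.1]
('side', 'keeper_pivot') 3 [-0.3 -0.4]
('side', 'keeper_pin') 3 [-0.5 -0.2]
('side', 'rail') 3 [-0.8 -0.4]
('scene', 'keeper_pivot') 2 [ 0.8 -1.3]
fit [0.6796 0.0552 0.068  1.1304 1.1578 0.5439 0.    ] sd [0.001  0.0016 0.0127 0.0246 0.0306 0.0977]
{'door_hinge': array([541., 201., 150.]), 'peg_top': array([574.,  53., 168.]), 'keeper_pivot': array([630.,  53., 166.]), 'rail': array([658.,  54., 244.]), 'keeper_pin': array([610.,  81., 180.]), 'drybox': array([680.,  55.,   0.]), 'stay_pivot': array([454., 153., 156.]), 'knob': array([473., -42., 180.]), 'hole1': array([461.,  78., 154.]), 'hole2': array([464.,  48., 154.]), 'hole3': array([467.,  18., 154.])}
```

View pics/b_scene.png

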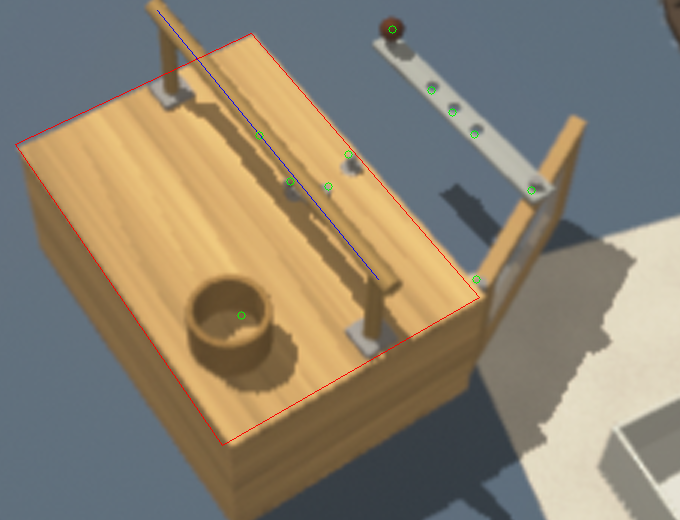

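View pics/b_side.png

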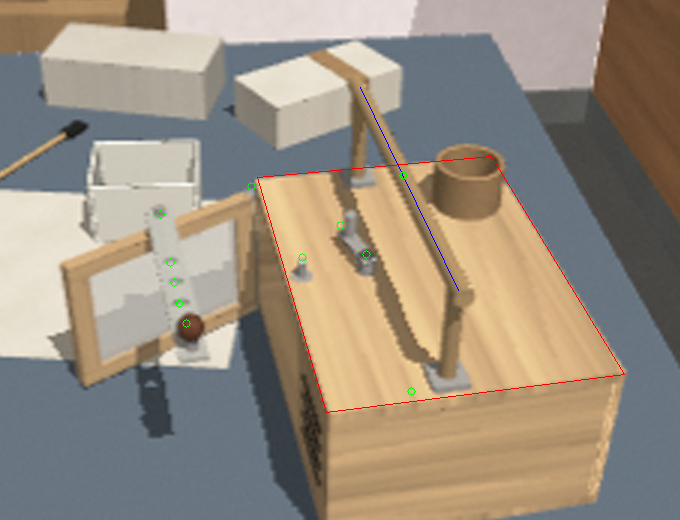

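```bash
cat >> fit.py <<'E'
_m=model
def model(v):
    d=_m(v); Rz=R.from_euler("z",v[2]).as_matrix()
    for n,l in {"c1":(-.12,-.17,.15),"c2":(-.12,.17,.15),"c3":(.12,.17,.15),"c4":(.12,-.17,.15),"r1":(-.022,-.17,.244),"r2":(-.022,.17,.244)}.items(): d[n]=Rz@np.array(l)+[v[0],v[1],0]
    return d
E
python3 - <<'E'
from fit import *
ob=collect(["door_hinge","stay_pivot","knob","peg_top","keeper_pivot","rail"],n=2)
P={c:arm.get_image(c) for c in("scene","side")}
off={"scene":(560,500),"side":(480,330)}
hand={"scene":{"c1":(252,34),"c2":(484,296),"c3":(226,444),"c4":(17,146),"r1":(154,6),"r2":(394,285),"knob":(391,30)},
"side":{"c2":(258,178),"c1":(326,411),"c4":(624,374),"knob":(190,327),"keeper_pin":(350,223)}}
for c in hand:
    for n,p in hand[c].items(): ob.append((P[c],c,n,(np.array(p)+off[c])/3,1.5))
v=fit(ob,np.load("v.npy"),range(6)); np.save("v.npy",v)
m=model(v); print({k:(p*1000).round(0) for k,p in m.items()})
E
```

```text
('scene', 'door_hinge') 2 [-1.7 -0.3]
('scene', 'stay_pivot') 2 [-0.3  0.6]
('scene', 'knob') 3 [0.8 0. ]
('scene', 'peg_top') 2 [-1.2  2.4]
('scene', 'keeper_pivot') 2 [ 0.3 -1.5]
('scene', 'rail') 2 [-0.2  0.2]
('side', 'door_hinge') 2 [2.9 2.6]
('side', 'stay_pivot') 2 [-0.1  1.2]
('side', 'knob') 3 [-0.5 -1.3]
('side', 'peg_top') 2 [-1.1  0.7]
('side', 'keeper_pivot') 2 [ 0.2 -0.5]
('side', 'rail') 1 [-1.8  3.3]
('scene', 'c1') 1 [0.1 0.4]
('scene', 'c2') 1 [0.7 0. ]
('scene', 'c3') 1 [-0.  -0.5]
('scene', 'c4') 1 [0.2 0.2]
('scene', 'r1') 1 [0.6 0.8]
('scene', 'r2') 1 [ 1.6 -1. ]
('side', 'c2') 1 [1.  0.1]
('side', 'c1') 1 [ 0.2 -0.7]
('side', 'c4') 1 [0.2 0.2]
('side', 'keeper_pin') 1 [0.1 0.4]
fit [0.6782 0.0556 0.0732 1.129  1.1686 0.1868 0.    ] sd [0.0006 0.0008 0.0033 0.0159 0.0211 0.059 ]
{'door_hinge': array([539., 201., 150.]), 'peg_top': array([572.,  53., 168.]), 'keeper_pivot': array([628.,  53., 166.]), 'rail': array([656.,  54., 244.]), 'keeper_pin': array([620.,  86., 180.]), 'drybox': array([678.,  56.,   0.]), 'stay_pivot': array([452., 152., 156.]), 'knob': array([474., -42., 180.]), 'hole1': array([461.,  77., 154.]), 'hole2': array([464.,  47., 154.]), 'hole3': array([467.,  17., 154.]), 'c1': array([ 571., -123.,  150.]), 'c2': array([546., 216., 150.]), 'c3': array([785., 234., 150.]), 'c4': array([ 810., -105.,  150.]), 'r1': array([ 669., -116.,  244.]), 'r2': array([644., 223., 244.])}
```

```bash
cat > plan.py <<'E'
from fit import *
def toolR(psi,lean):
    c,s=np.cos,np.sin
    z=np.array([s(lean)*c(psi),s(lean)*s(psi),-c(lean)]); y=np.array([-s(psi),c(psi),0]); return np.column_stack([np.cross(y,z),y,z])
def plan(wps,claw,start=None):
    """wps: (pos,Rmat,rows); prints rows"""
    s=arm.observe(); p=np.array(s["position"]);M=R.from_rotvec(s["ee_rot"])
    if start is not None: p,M=start[0],R.from_matrix(start[1])
    D=[];A=[]
    for tp,tR,n in wps:
        p0,M0=p,M; rv=(M0.inv()*R.from_matrix(tR)).as_rotvec()
        for i in range(1,n+1):
            P=p0+(tp-p0)*i/n; Q=M0*R.from_rotvec(rv*i/n)
            d=(M.inv().apply(P-p)*100).round(2); a=(M.inv()*Q).as_rotvec().round(3)
            D.append((d+0.).tolist());A.append((a+0.).tolist()); p=p+M.apply(d/100); M=M*R.from_rotvec(a)
    print("max mm",max(np.linalg.norm(d) for d in D)*10,"max deg",max(np.degrees(np.linalg.norm(a)) for a in A))
    print('"claw":',[claw]*len(D));print('"delta_pos":',str(D).replace(" ",""));print('"angular":',str(A).replace(" ",""))
    return p,M.as_matrix()
E
python3 - <<'E'
from plan import *
v=np.load("v.npy");m=model(v); T=toolR(np.radians(-35),np.radians(35)); z=T[:,2]
k=m["knob"]
plan([(k-.07*z,T,20)],6.0)
E
```

```text
max mm 29.076622912573598 max deg 6.221013105619409
"claw": [6.0, 6.0, 6.0, 6.0, 6.0, 6.0, 6.0, 6.0, 6.0, 6.0, 6.0, 6.0, 6.0, 6.0, 6.0, 6.0, 6.0, 6.0, 6.0, 6.0]
"delta_pos": [[1.97,-2.13,-0.05],[2.17,-1.91,-0.16],[2.36,-1.68,-0.25],[2.5,-1.43,-0.35],[2.63,-1.14,-0.44],[2.72,-0.87,-0.52],[2.78,-0.56,-0.59],[2.82,-0.26,-0.65],[2.81,0.05,-0.71],[2.78,0.35,-0.75],[2.71,0.66,-0.79],[2.62,0.95,-0.81],[2.49,1.24,-0.82],[2.34,1.51,-0.82],[2.15,1.77,-0.81],[1.95,2.0,-0.79],[1.73,2.21,-0.75],[1.47,2.39,-0.71],[1.21,2.56,-0.66],[0.93,2.68,-0.58]]
"angular": [[-0.032,-0.018,-0.101],[-0.032,-0.018,-0.102],[-0.032,-0.019,-0.101],[-0.032,-0.018,-0.102],[-0.032,-0.018,-0.101],[-0.032,-0.018,-0.102],[-0.032,-0.018,-0.101],[-0.032,-0.019,-0.102],[-0.032,-0.018,-0.101],[-0.032,-0.018,-0.102],[-0.032,-0.018,-0.101],[-0.032,-0.018,-0.101],[-0.032,-0.019,-0.102],[-0.032,-0.018,-0.101],[-0.032,-0.018,-0.102],[-0.032,-0.018,-0.101],[-0.032,-0.018,-0.102],[-0.032,-0.019,-0.101],[-0.032,-0.018,-0.102],[-0.032,-0.018,-0.101]]
```

Emit:
carry_out:
  claw: [6,6,6,6,6,6,6,6,6,6,6,6,6,6,6,6,6,6,6,6]
  delta_pos:
    - [1.97,-2.13,-0.05]
    - [2.17,-1.91,-0.16]
    - [2.36,-1.68,-0.25]
    - [2.5,-1.43,-0.35]
    - [2.63,-1.14,-0.44]
    - [2.72,-0.87,-0.52]
    - [2.78,-0.56,-0.59]
    - [2.82,-0.26,-0.65]
    - [2.81,0.05,-0.71]
    - [2.78,0.35,-0.75]
    - [2.71,0.66,-0.79]
    - [2.62,0.95,-0.81]
    - [2.49,1.24,-0.82]
    - [2.34,1.51,-0.82]
    - [2.15,1.77,-0.81]
    - [1.95,2.0,-0.79]
    - [1.73,2.21,-0.75]
    - [1.47,2.39,-0.71]
    - [1.21,2.56,-0.66]
    - [0.93,2.68,-0.58]
  angular:
    - [-0.032,-0.018,-0.101]
    - [-0.032,-0.018,-0.102]
    - [-0.032,-0.018,-0.101]
    - [-0.032,-0.018,-0.102]
    - [-0.032,-0.018,-0.101]
    - [-0.032,-0.018,-0.102]
    - [-0.032,-0.018,-0.101]
    - [-0.032,-0.018,-0.102]
    - [-0.032,-0.018,-0.101]
    - [-0.032,-0.018,-0.102]
    - [-0.032,-0.018,-0.101]
    - [-0.032,-0.018,-0.102]
    - [-0.032,-0.018,-0.101]
    - [-0.032,-0.018,-0.102]
    - [-0.032,-0.018,-0.101]
    - [-0.032,-0.018,-0.102]
    - [-0.032,-0.018,-0.101]
    - [-0.032,-0.018,-0.102]
    - [-0.032,-0.018,-0.101]
    - [-0.032,-0.018,-0.102]
  force: 20

```text
clock: 8.25
position: [0.4413, -0.0178, 0.2387]
ee_rot: [0.76, 2.432, -0.237]
force: [0.4, 0.1, -0.6]
width: 0.659
gripper_force: 0.0
```

```bash
python3 - <<'E'
from plan import *
v=np.load("v.npy");m=model(v); T=toolR(np.radians(-35),np.radians(35)); z=T[:,2]; k=m["knob"]
ob=[]
for c in("wrist","scene"):
    P=arm.get_image(c); cv2.imwrite(f"pics/c_{c}.png",P["frame"][:,:,::-1])
    r=arm.look_for("knob",P)
    print(c,[(np.array(t["centre"])*[560,420],t["conf"]) for t in r[:2]],"pred",proj(P,k).round(1), "hole2",proj(P,m["hole2"]).round(1))
    if r: ob.append(ray(P,np.array(r[0]["centre"])*[560,420]))
    if r: print("on knob z:",onz(P,np.array(r[0]["centre"])*[560,420],.180))
s=arm.observe();M=R.from_rotvec(s["ee_rot"]).as_matrix();print(s["position"],"knob in tool mm",M.T@(k-s["position"])*1000, np.degrees(R.from_matrix(M.T@T).magnitude()))
E
```

```text
wrist [(array([419.328, 113.694]), 0.83)] pred [274.7 223.6] hole2 [376.8 138.2]
on knob z: [0.43860608 0.07569708 0.18      ]
scene [(array([339.416, 206.304]), 0.93)] pred [316.8 176.5] hole2 [337.5 203.9]
on knob z: [0.47811136 0.07328802 0.18      ]
[ 0.44089182 -0.01907277  0.23822619] knob in tool mm [ 6.36402226e-02 -1.14212657e-01  7.09389011e+01] 0.21301374600168058
```

View pics/c_wrist.png

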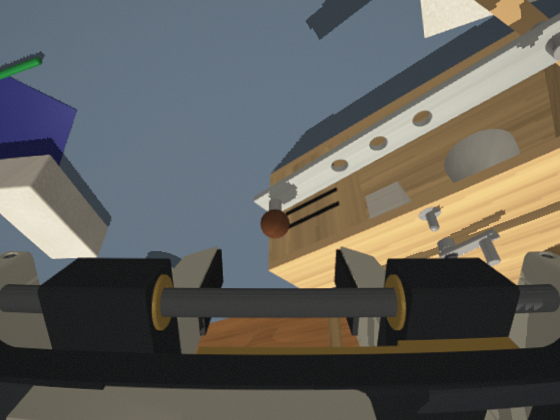

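Emit:
carry_out:
  claw: [6,6,6,6,6,1.5,1.5,1.5,1.5,1.5]
  delta_pos:
    - [0,0,2]
    - [0,0,2]
    - [0,0,2]
    - [0,0,1.6]
    - [0,0,0.8]
    - [0,0,0]
    - [0,0,0]
    - [0,0,0]
    - [0,0,0]
    - [0,0,0]
  angular:
    - [0,0,0]
    - [0,0,0]
    - [0,0,0]
    - [0,0,0]
    - [0,0,0]
    - [0,0,0]
    - [0,0,0]
    - [0,0,0]
    - [0,0,0]
    - [0,0,0]
  force: 20

```text
clock: 9.45
position: [0.4806, -0.0465, 0.1699]
ee_rot: [0.766, 2.431, -0.237]
force: [-0.4, -0.8, 0.5]
width: 0.266
gripper_force: 0.1
```

```bash
python3 - <<'E'
from plan import *
s=arm.observe();print(s["clock"],s["position"],s["force"],s["width"]*91.8,s["gripper_force"])
P=arm.get_image("wrist"); cv2.imwrite("pics/d.png",P["frame"][:,:,::-1])
E
```

```text
9.45 [ 0.48063307 -0.04649856  0.16987831] [-0.41444436 -0.76152687  0.53746492] 24.44145203866019 0.12117693666368723
```

```bash
python3 - <<'E'
from plan import *
v=np.load("v.npy")
P=arm.get_image("wrist"); im=cv2.resize(P["frame"][:,:,::-1].copy(),None,fx=1.4,fy=1.4)
m=model(v); m["pegbase"]=m["peg_top"]-[0,0,.018]
for n,p in m.items():
    u=proj(P,p); 
    if (abs(u)<800).all(): cv2.circle(im,tuple(int(t) for t in u*1.4),4,(0,255,0),1); print(n,(u*1.4).round(0))
cv2.imwrite("pics/d2.png",im)
f=model([*v[:3],.62,1.4,0,0]); 
for n in("peg_top","keeper_pivot"): 
    r=arm.place_of(n,P); print(n,[((np.array(t["centre"])*[784,588]).round(0),t["conf"]) for t in r[:2]])
E
```

```text
door_hinge [1039.  171.]
peg_top [697. 386.]
keeper_pivot [708. 424.]
rail [773. 593.]
keeper_pin [791. 425.]
drybox [631. 249.]
stay_pivot [988.  16.]
knob [386. 387.]
hole1 [721. 155.]
hole2 [614. 210.]
hole3 [524. 256.]
c1 [370. 439.]
c2 [1038.  174.]
c3 [978. 397.]
c4 [536. 510.]
r1 [468. 623.]
r2 [924. 421.]
pegbase [681. 351.]
peg_top [(array([701., 389.]), 0.86)]
keeper_pivot [(array([712., 421.]), 0.56)]
```

View pics/d2.png

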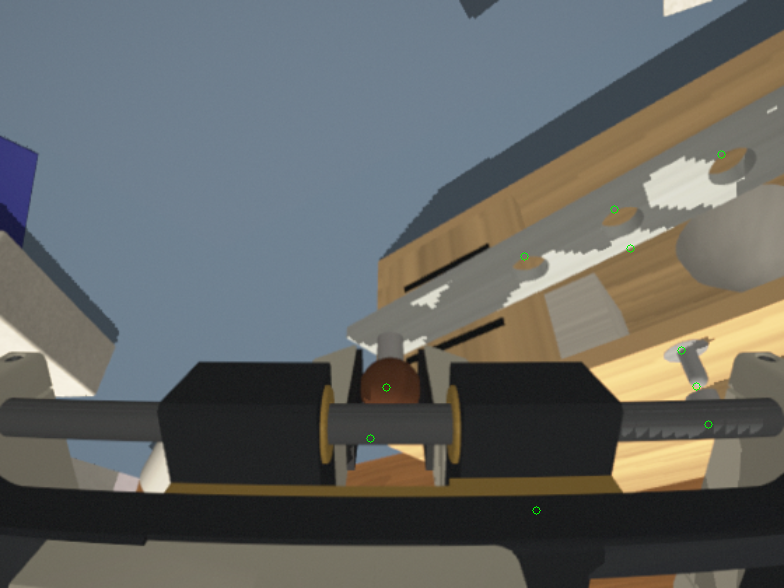

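```bash
cat >> plan.py <<'E'
def seg(v,targets,off,claw,start=None):
    """targets: (q,s,th,psi_deg,rows), knob kept at tool -off z, subdivided"""
    w=[]
    q0,s0,t0=v[3],v[4],v[6]; p0=targets[0][3] if len(targets[0])==5 else 0
    cur=np.array([q0,s0,t0,targets[0][5] if len(targets[0])>5 else p0])
    for t in targets:
        g=np.array(t[:4])
        for i in range(1,t[4]+1):
            a=cur+(g-cur)*i/t[4]; k=model([*v[:3],a[0],a[1],v[5],a[2]])["knob"]
            T=toolR(np.radians(a[3]),np.radians(35)); w.append((k+T[:,2]*off,T,1))
        cur=g
    return plan(w,claw,start)
def final(v):
    from scipy.optimize import fsolve
    f=lambda u:(lambda m:(m["hole2"]-m["peg_top"])[:2]*100)(model([*v[:3],u[0],u[1],0,0]))
    return fsolve(f,[.62,1.4])
E
python3 - <<'E'
from plan import *
v=np.load("v.npy"); qf,sf=final(v); print(qf,sf); 
e=seg(v,[(v[3],v[4],.22,-35,6),(qf,sf,.21,4.2,14)],.013,1.5)
k=model([*v[:3],qf,sf,0,.21])["knob"]; print(k, arm.observe()["position"],e[0])
E
```

```text
0.6152671981455059 1.4773747810466473
max mm 12.90891165048394 max deg 2.8446647698417733
"claw": [1.5, 1.5, 1.5, 1.5, 1.5, 1.5, 1.5, 1.5, 1.5, 1.5, 1.5, 1.5, 1.5, 1.5, 1.5, 1.5, 1.5, 1.5, 1.5, 1.5]
"delta_pos": [[-0.32,0.06,-0.62],[-0.33,0.1,-0.63],[-0.32,0.12,-0.64],[-0.3,0.13,-0.64],[-0.29,0.16,-0.64],[-0.26,0.17,-0.65],[-0.92,0.62,0.66],[-0.91,0.63,0.65],[-0.9,0.64,0.65],[-0.9,0.63,0.64],[-0.89,0.64,0.64],[-0.88,0.64,0.63],[-0.87,0.65,0.63],[-0.86,0.65,0.62],[-0.86,0.66,0.61],[-0.85,0.65,0.61],[-0.84,0.67,0.6],[-0.83,0.66,0.6],[-0.82,0.67,0.59],[-0.81,0.67,0.59]]
"angular": [[0.003,-0.001,0.0],[0.0,0.0,0.0],[0.0,0.0,0.0],[0.0,0.0,0.0],[0.0,0.0,0.0],[0.0,0.0,0.0],[-0.028,0.0,-0.04],[-0.028,0.0,-0.04],[-0.028,0.0,-0.041],[-0.028,0.0,-0.04],[-0.028,0.0,-0.04],[-0.028,0.0,-0.04],[-0.028,0.0,-0.04],[-0.028,0.0,-0.04],[-0.028,0.0,-0.04],[-0.028,0.0,-0.04],[-0.028,0.0,-0.04],[-0.028,0.0,-0.04],[-0.028,0.0,-0.04],[-0.028,0.0,-0.04]]
[0.63701473 0.00494993 0.22011144] [ 0.48058321 -0.04654602  0.16955179] [0.64444673 0.00546995 0.209439  ]
```

Emit:
carry_out:
  claw: [1.5,1.5,1.5,1.5,1.5,1.5,1.5,1.5,1.5]
  delta_pos:
    - [0,0,0]
    - [0,0,0]
    - [0,0,0]
    - [-0.32,0.06,-0.62]
    - [-0.33,0.1,-0.63]
    - [-0.32,0.12,-0.64]
    - [-0.3,0.13,-0.64]
    - [-0.29,0.16,-0.64]
    - [-0.26,0.17,-0.65]
  angular:
    - [0,0,0]
    - [0,0,0]
    - [0,0,0]
    - [0,0,0]
    - [0,0,0]
    - [0,0,0]
    - [0,0,0]
    - [0,0,0]
    - [0,0,0]
  force: 20

```text
clock: 10.55
position: [0.4787, -0.0367, 0.2111]
ee_rot: [0.766, 2.432, -0.238]
force: [-0.9, -0.5, -1.6]
width: 0.222
gripper_force: 20.0
```

```bash
python3 - <<'E'
from plan import *
v=np.load("v.npy")
s=arm.observe();print(s["clock"],s["position"],s["force"],s["width"]*91.8,s["gripper_force"])
T=R.from_rotvec(s["ee_rot"]).as_matrix(); print("knob by tool",s["position"]-.013*T[:,2],"model",model([*v[:6],.22])["knob"])
P=arm.get_image("side"); r=arm.place_of("knob",P); print([(np.array(t["centre"])*[560,420],t["conf"]) for t in r[:2]],proj(P,model([*v[:6],.22])["knob"]),proj(P,model(v)["knob"]))
cv2.imwrite("pics/e.png",P["frame"][:,:,::-1])
E
```

```text
10.55 [ 0.47865424 -0.03667475  0.21107734] [-0.90570722 -0.47531212 -1.56763567] 20.376677124216872 20.00001758337021
knob by tool [ 0.47254656 -0.03243863  0.22174278] model [ 0.47301519 -0.03224638  0.22196426]
[(array([222.096, 199.5  ]), 0.55)] [221.23703855 201.00199062] [222.9755591  218.01874715]
```

Emit:
carry_out:
  claw: [1.5,1.5,1.5,1.5,1.5,1.5,1.5,1.5,1.5,1.5,1.5,1.5,1.5,1.5,1.5]
  delta_pos:
    - [-0.92,0.62,0.66]
    - [-0.91,0.63,0.65]
    - [-0.9,0.64,0.65]
    - [-0.9,0.63,0.64]
    - [-0.89,0.64,0.64]
    - [-0.88,0.64,0.63]
    - [-0.87,0.65,0.63]
    - [-0.86,0.65,0.62]
    - [-0.86,0.66,0.61]
    - [-0.85,0.65,0.61]
    - [-0.84,0.67,0.6]
    - [-0.83,0.66,0.6]
    - [-0.82,0.67,0.59]
    - [-0.81,0.67,0.59]
    - [0,0,0]
  angular:
    - [-0.028,0,-0.04]
    - [-0.028,0,-0.04]
    - [-0.028,0,-0.04]
    - [-0.028,0,-0.04]
    - [-0.028,0,-0.04]
    - [-0.028,0,-0.04]
    - [-0.028,0,-0.04]
    - [-0.028,0,-0.04]
    - [-0.028,0,-0.04]
    - [-0.028,0,-0.04]
    - [-0.028,0,-0.04]
    - [-0.028,0,-0.04]
    - [-0.028,0,-0.04]
    - [-0.028,0,-0.04]
    - [0,0,0]

```text
clock: 12.15
position: [0.6448, 0.0049, 0.2086]
ee_rot: [-0.092, 2.53, 0.035]
force: [-0.7, -1.8, -0.5]
width: 0.222
gripper_force: 20.0
```

```bash
cat > chk.py <<'E'
from plan import *
import sys
v=np.load("v.npy")
def chk(tag,th,z=4,q=None,s=None):
    qf,sf=final(v); v2=[*v[:3],qf if q is None else q,sf if s is None else s,v[5],th]
    m=model(v2); m["pegbase"]=m["peg_top"]-[0,0,.018]
    st=arm.observe();T=R.from_rotvec(st["ee_rot"]).as_matrix()
    print(st["clock"],st["position"],st["force"].round(1),st["width"]*91.8,"knob by tool",(st["position"]-.013*T[:,2])*1000,"model",m["knob"]*1000)
    ims=[]
    for c in("wrist","side","scene"):
        P=arm.get_image(c); f=P["frame"][:,:,::-1].copy()
        if c=="wrist": im=f; k=1; o=np.zeros(2)
        else:
            o=proj(P,m["peg_top"]).round()-[50,39]; o=o.astype(int); k=4
            im=cv2.resize(f[o[1]:o[1]+79,o[0]:o[0]+100],None,fx=k,fy=k,interpolation=cv2.INTER_CUBIC)
        for n in("peg_top","pegbase","hole1","hole2","hole3","knob","stay_pivot","keeper_pin","keeper_pivot"):
            u=(proj(P,m[n])-o)*k; cv2.circle(im,tuple(int(t) for t in u),2,(0,255,0) if n[0]!="p" else (0,0,255),-1)
        ims.append(im)
    b=np.vstack([np.hstack(ims[1:]),]) ; a=cv2.resize(ims[0][:280],(560,280))
    out=np.zeros((600,800,3),np.uint8); out[:b.shape[0]]=b[:316]; out[316:596,:560]=a
    cv2.imwrite(f"pics/{tag}.png",out)
E
python3 -c "
from chk import *
chk('f',.21)"
```

```text
12.15 [0.64481853 0.00493805 0.2085845 ] [-0.7 -1.8 -0.5] 20.33891418921156 knob by tool [637.39234126   4.34519981 219.23814998] model [637.01473329   4.94992509 220.11143788]
```

View pics/f.png

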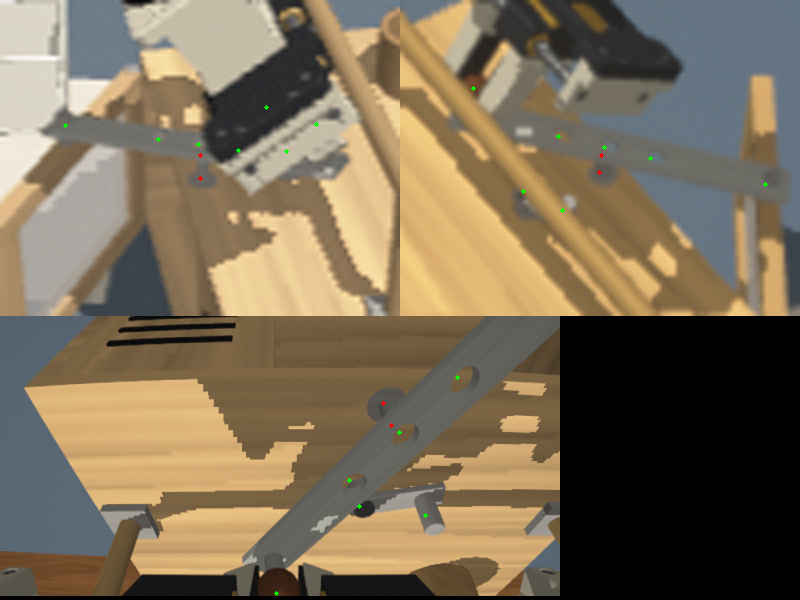

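```bash
python3 - <<'E'
from plan import *
v=np.load("v.npy"); qf,sf=final(v); v[3],v[4],v[6]=qf,sf,.21
e=seg(v,[(qf,sf,.13,4.2,3),(qf,sf,0,4.2,8)],.013,1.5,start=(model(v)["knob"]+toolR(np.radians(4.2),np.radians(35))[:,2]*.013,toolR(np.radians(4.2),np.radians(35))))
E
```

```text
max mm 5.295280917949491 max deg 0.0
"claw": [1.5, 1.5, 1.5, 1.5, 1.5, 1.5, 1.5, 1.5, 1.5, 1.5, 1.5]
"delta_pos": [[0.18,-0.11,0.48],[0.2,-0.1,0.48],[0.2,-0.09,0.47],[0.13,-0.05,0.29],[0.13,-0.05,0.29],[0.14,-0.04,0.28],[0.14,-0.04,0.28],[0.14,-0.04,0.29],[0.15,-0.03,0.28],[0.15,-0.03,0.28],[0.16,-0.03,0.27]]
"angular": [[0.0,0.0,0.0],[0.0,0.0,0.0],[0.0,0.0,0.0],[0.0,0.0,0.0],[0.0,0.0,0.0],[0.0,0.0,0.0],[0.0,0.0,0.0],[0.0,0.0,0.0],[0.0,0.0,0.0],[0.0,0.0,0.0],[0.0,0.0,0.0]]
```

Emit:
carry_out:
  claw: [1.5,1.5,1.5,1.5]
  delta_pos:
    - [0.18,-0.11,0.48]
    - [0.2,-0.1,0.48]
    - [0.2,-0.09,0.47]
    - [0,0,0]
  angular:
    - [0,0,0]
    - [0,0,0]
    - [0,0,0]
    - [0,0,0]

```text
clock: 12.7
position: [0.6477, 0.003, 0.1935]
ee_rot: [-0.093, 2.53, 0.034]
force: [-0.5, -0.5, -0.3]
width: 0.219
gripper_force: 20.0
```

```bash
python3 -c "
from chk import *
chk('g',.13)
P=arm.get_image('wrist'); f=P['frame'][:,:,::-1]
m=model([*v[:3],*final(v),v[5],.13]); u=proj(P,m['hole2']); x,y=(u-[66,50]).astype(int)
im=cv2.resize(f[y:y+100,x:x+133],None,fx=6,fy=6,interpolation=cv2.INTER_CUBIC)
for n in ('hole2','peg_top'): cv2.circle(im,tuple(int(t) for t in (proj(P,m[n])-[x,y])*6),3,(0,255,0) if n[0]=='h' else (0,0,255),-1); print(n,(proj(P,m[n])-[x,y])*6)
print((proj(P,m['peg_top']-[0,0,.018])-[x,y])*6)
cv2.imwrite('pics/g2.png',im)"
```

```text
12.7 [0.6476854  0.00296201 0.19352234] [-0.5 -0.5 -0.3] 20.133131537037453 knob by tool [640.25890356   2.37586274 204.17614996] model [640.69244057   2.23749354 205.07192421]
hole2 [397.93847175 300.40185065]
peg_top [390.80427895 309.81771207]
[329.24516444 166.42283533]
```

View pics/g2.png

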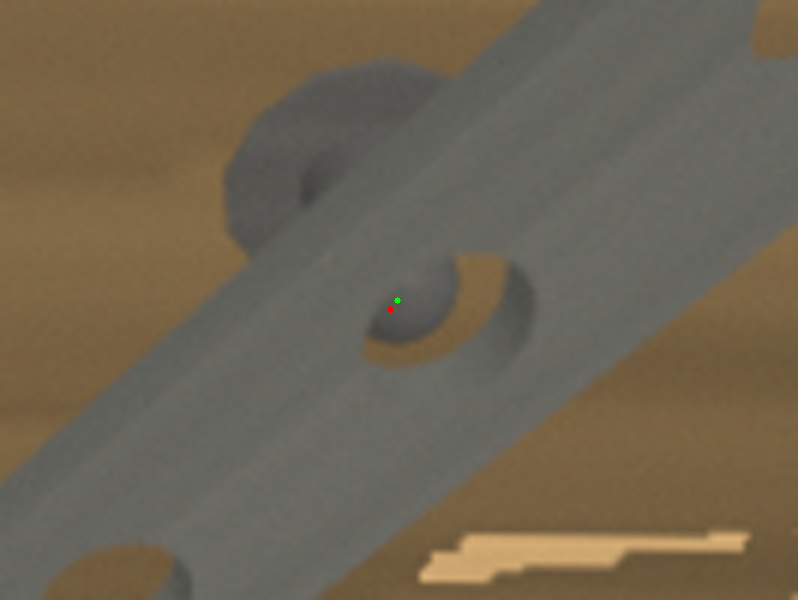

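Emit:
carry_out:
  claw: [1.5,1.5,1.5,1.5,1.5,1.5]
  delta_pos:
    - [0.12,-0.17,-0.08]
    - [0,0,0]
    - [0.13,-0.05,0.29]
    - [0.13,-0.05,0.29]
    - [0.14,-0.04,0.28]
    - [0,0,0]
  angular:
    - [0,0,0]
    - [0,0,0]
    - [0,0,0]
    - [0,0,0]
    - [0,0,0]
    - [0,0,0]

```text
clock: 13.5
position: [0.6483, -0.0004, 0.1844]
ee_rot: [-0.093, 2.53, 0.033]
force: [0.5, -0.9, 0.2]
width: 0.226
gripper_force: 20.0
```

```bash
python3 -c "
from chk import *
chk('h',.08)
P=arm.get_image('wrist'); f=P['frame'][:,:,::-1]
m=model([*v[:3],*final(v),v[5],.08]); u=proj(P,m['hole2']); x,y=(u-[66,50]).astype(int)
im=cv2.resize(f[y:y+100,x:x+133],None,fx=4,fy=4,interpolation=cv2.INTER_CUBIC)
cv2.imwrite('pics/h2.png',im)"
```

```text
13.5 [ 6.48340679e-01 -4.15333738e-04  1.84448002e-01] [ 0.5 -0.9  0.2] 20.744977150802782 knob by tool [640.91033456  -0.99707077 195.09936637] model [642.49508185   0.90798559 195.50500713]
```

View pics/h2.png

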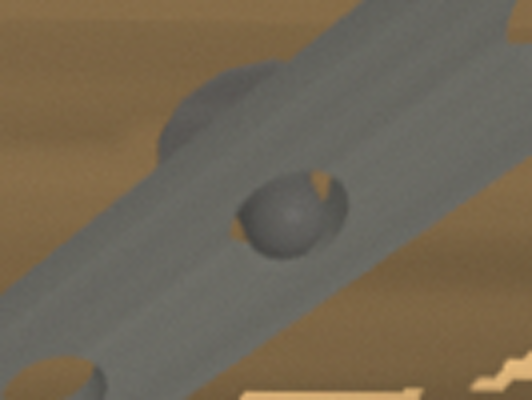

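Emit:
carry_out:
  claw: [1.5,1.5,1.5,1.5,1.5,1.5,1.5]
  delta_pos:
    - [-0.04,0.06,0.03]
    - [0.14,-0.04,0.28]
    - [0.14,-0.04,0.29]
    - [0.15,-0.03,0.28]
    - [0.15,-0.03,0.28]
    - [0.12,-0.03,0.2]
    - [0,0,0]
  angular:
    - [0,0,0]
    - [0,0,0]
    - [0,0,0]
    - [0,0,0]
    - [0,0,0]
    - [0,0,0]
    - [0,0,0]

```text
clock: 14.4
position: [0.6509, -0.001, 0.1698]
ee_rot: [-0.093, 2.529, 0.033]
force: [0.5, -0.6, 0.6]
width: 0.224
gripper_force: 20.0
```

```bash
python3 -c "
from chk import *
chk('i',0)"
```

```text
14.4 [ 0.65089661 -0.00097319  0.16979573] [ 0.5 -0.6  0.6] 20.546648205556465 knob by tool [643.46225677  -1.55974938 180.44403555] model [ 6.44572710e+02 -6.24334119e-01  1.80000000e+02]
```

Emit:
carry_out:
  claw: [4,4,4,4,4,4,4,4]
  delta_pos:
    - [0,0,0]
    - [0,0,0]
    - [0,0,0]
    - [0,0,-1]
    - [0,0,-2]
    - [0,0,-2]
    - [0,0,-2]
    - [0,0,-2]
  angular:
    - [0,0,0]
    - [0,0,0]
    - [0,0,0]
    - [0,0,0]
    - [0,0,0]
    - [0,0,0]
    - [0,0,0]
    - [0,0,0]

```text
clock: 15.35
position: [0.5989, -0.0049, 0.2443]
ee_rot: [-0.093, 2.529, 0.033]
force: [0.0, -1.2, 0.2]
width: 0.435
gripper_force: 0.0
```

```bash
python3 - <<'E'
from plan import *
v=np.load("v.npy"); qf,sf=final(v); v[3],v[4],v[6]=qf,sf,0
s=arm.observe();print(s["clock"],s["position"],s["force"].round(1),s["width"]*91.8)
ob=collect(["keeper_pin","keeper_pivot","peg_top","knob"],cams=("wrist","side","scene"),n=1)
fit(ob,v,range(6))
fit([o for o in ob if o[2]=="keeper_pin"],v,[5])
P=arm.get_image("wrist"); cv2.imwrite("pics/j.png",P["frame"][:,:,::-1]); m=model(v)
print("px",{n:proj(P,m[n]).round(0) for n in("keeper_pin","keeper_pivot","peg_top","knob","hole1","hole3")})
E
```

```text
15.35 [ 0.59885192 -0.00486762  0.24432618] [ 0.  -1.2  0.2] 39.891551990028844
('wrist', 'keeper_pin') 1 [0.8 1.2]
('wrist', 'keeper_pivot') 1 [-0.6 -0.1]
('wrist', 'peg_top') 1 [0.2 0.9]
('wrist', 'knob') 1 [-0.3 -1. ]
('side', 'keeper_pin') 1 [-4.8  0.1]
('side', 'keeper_pivot') 1 [-1.4  1.7]
('side', 'peg_top') 1 [-1.4  1. ]
('side', 'knob') 1 [ 0.2 -1.2]
('scene', 'keeper_pin') 1 [ 0.5 -1.8]
('scene', 'keeper_pivot') 1 [-0.1 -0.4]
('scene', 'peg_top') 1 [ 0.3 -2.6]
('scene', 'knob') 1 [-1.3  1.8]
fit [0.6796 0.0579 0.0786 0.6207 1.4745 0.0736 0.    ] sd [0.0009 0.0018 0.0202 0.0163 0.0158 0.0745]
('wrist', 'keeper_pin') 1 [3.  1.8]
('side', 'keeper_pin') 1 [-4.7 -0.3]
('scene', 'keeper_pin') 1 [ 0.7 -1.1]
fit [0.6782 0.0556 0.0732 0.6153 1.4774 0.0542 0.    ] sd [0.0837]
px {'keeper_pin': array([399., 205.]), 'keeper_pivot': array([349., 197.]), 'peg_top': array([370., 140.]), 'knob': array([277., 221.]), 'hole1': array([405.,  96.]), 'hole3': array([332., 153.])}
```

View pics/j.png

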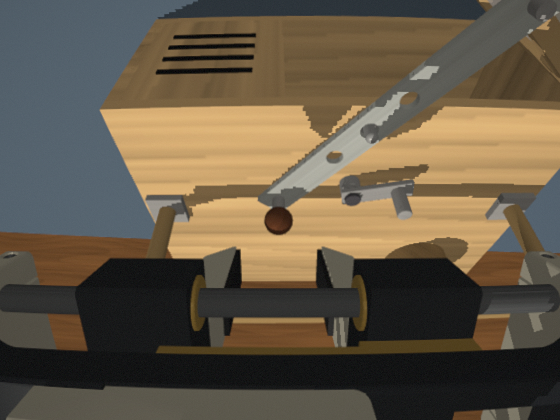

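```bash
python3 - <<'E'
from plan import *
v=np.load("v.npy"); v[5]=.05; m=model(v)
P=arm.get_image("wrist"); p=onz(P,(403,204),.1795); pk=onz(P,(278,221),.180)
print("pin hand",p*1000,"model",m["keeper_pin"]*1000,"knob hand",pk*1000)
s=arm.observe(); T=R.from_rotvec(s["ee_rot"]).as_matrix(); z=T[:,2]
r=arm.place_of("keeper_pin",P); 
if r: print(onz(P,np.array(r[0]["centre"])*[560,420],.1795)*1000,r[0]["conf"])
t=(p+m["keeper_pin"])/2
print(T.T@(t-s["position"])*100, s["clock"])
E
```

```text
pin hand [618.50767751  89.09486967 179.5       ] model [624.06890832  87.14396662 179.5       ] knob hand [ 6.44468544e+02 -2.19987252e-02  1.80000000e+02]
[622.97518087  89.19557543 179.5       ] 0.74
[1.35650752 9.1042352  6.93537915] 16.2
```

Emit:
carry_out:
  claw: [3,3,3,3,3,3,3,3,3,3,0.8,0.8,0.8,0.8,0.8,0.8]
  delta_pos:
    - [0.26,1.83,0]
    - [0.26,1.83,0]
    - [0.26,1.83,0]
    - [0.26,1.83,0]
    - [0.26,1.84,0]
    - [0,0,2]
    - [0,0,2]
    - [0,0,1.6]
    - [0,0,1.2]
    - [0,0,0.78]
    - [0,0,0]
    - [0,0,0]
    - [0,0,0]
    - [0,0,0]
    - [0,0,0]
    - [0,0,0]
  angular:
    - [0,0,0]
    - [0,0,0]
    - [0,0,0]
    - [0,0,0]
    - [0,0,0]
    - [0,0,0]
    - [0,0,0]
    - [0,0,0]
    - [0,0,0]
    - [0,0,0]
    - [0,0,0]
    - [0,0,0]
    - [0,0,0]
    - [0,0,0]
    - [0,0,0]
    - [0,0,0]
  force: 4

```text
clock: 17.85
position: [0.6256, 0.0873, 0.1748]
ee_rot: [-0.09, 2.529, 0.031]
force: [-0.0, -4.9, -0.0]
width: 0.117
gripper_force: 4.0
```

Emit:
carry_out:
  claw: [0.8,0.8,0.8,0.8]
  delta_pos:
    - [0.55,-0.15,-0.38]
    - [0.52,-0.24,-0.37]
    - [0.48,-0.36,-0.33]
    - [0,0,0]
  angular:
    - [0,0,0]
    - [0,0,0]
    - [0,0,0]
    - [0,0,0]

```text
clock: 18.25
position: [0.6074, 0.0784, 0.1752]
ee_rot: [-0.09, 2.528, 0.031]
force: [4.4, -3.4, -2.5]
width: 0.12
gripper_force: 4.0
```

```bash
python3 - <<'E'
from plan import *
v=np.load("v.npy"); s=arm.observe(); T=R.from_rotvec(s["ee_rot"]).as_matrix()
pin=s["position"]-.006*T[:,2]; Rz=R.from_euler("z",v[2]).as_matrix()
l=Rz.T@(pin-[v[0],v[1],0])-[-.05,.0015,0]; print("pin rel pivot",l*1000,np.hypot(*l[:2])*1000,"k",np.arctan2(-l[0],l[1]),s["force"],s["width"]*91.8)
n=9;D=[]; M=T; p=s["position"]; k0=np.arctan2(-l[0],l[1]); off=l[:2]-.034*np.array([-np.sin(k0),np.cos(k0)])
for i in range(1,n+1):
    k=k0+(2.45-k0)*i/n; q=np.array([-.034*np.sin(k)-.05,.034*np.cos(k)+.0015-.0015*min(1,i/2),0]); q[:2]+=off*0
    t=Rz@q+[v[0],v[1],pin[2]]+.006*T[:,2]; d=(T.T@(t-p)*100).round(2); p=p+T@d/100; D.append(d.tolist())
print(D)
E
```

```text
pin rel pivot [-22.38152316  26.42014847 180.1033606 ] 34.62595593185805 k 0.7028304290447331 [ 4.35187833 -3.37149827 -2.50439878] 11.017785920467059
[[0.34, -0.6, -0.24], [0.29, -0.62, -0.21], [0.2, -0.62, -0.14], [0.1, -0.64, -0.07], [-0.0, -0.66, 0.0], [-0.11, -0.65, 0.07], [-0.21, -0.61, 0.15], [-0.3, -0.54, 0.21], [-0.38, -0.47, 0.27]]
```

Emit:
carry_out:
  claw: [0.8,1.4,1.4,1.4,1.4,1.4,1.4,1.4,1.4,1.4]
  delta_pos:
    - [0.34,-0.6,-0.24]
    - [0.29,-0.62,-0.21]
    - [0.2,-0.62,-0.14]
    - [0.1,-0.64,-0.07]
    - [0,-0.66,0]
    - [-0.11,-0.65,0.07]
    - [-0.21,-0.61,0.15]
    - [-0.3,-0.54,0.21]
    - [-0.38,-0.47,0.27]
    - [0,0,0]
  angular:
    - [0,0,0]
    - [0,0,0]
    - [0,0,0]
    - [0,0,0]
    - [0,0,0]
    - [0,0,0]
    - [0,0,0]
    - [0,0,0]
    - [0,0,0]
    - [0,0,0]

```text
clock: 19.25
position: [0.6128, 0.0253, 0.1744]
ee_rot: [-0.091, 2.529, 0.033]
force: [-0.2, -0.5, -0.1]
width: 0.154
gripper_force: 0.0
```

```bash
cat > kk.py <<'E'
from plan import *
v=np.load("v.npy"); qf,sf=final(v); v[3],v[4],v[6]=qf,sf,0; v[5]=2.43
s=arm.observe(); T=R.from_rotvec(s["ee_rot"]).as_matrix()
pin=s["position"]-.006*T[:,2]; Rz=R.from_euler("z",v[2]).as_matrix()
l=Rz.T@(pin-[v[0],v[1],0])-[-.05,.0015,0]; print("pads rel pivot",l*1000,np.hypot(*l[:2])*1000,"k",np.arctan2(-l[0],l[1]),s["force"],s["width"]*91.8,s["clock"])
ob=collect(["keeper_pin"],cams=("wrist","scene","side"),n=1)
if ob: fit(ob,v,[5])
E
python3 kk.py
```

```text
pads rel pivot [-20.91193722 -26.95355736 179.34802896] 34.11456247044493 k 2.481751303992278 [-0.1801517  -0.4750623  -0.13358994] 14.137748985767873 19.25
('wrist', 'keeper_pin') 1 [0.8 6. ]
('scene', 'keeper_pin') 1 [ 0.1 -2.3]
('side', 'keeper_pin') 1 [0.3 1.4]
fit [0.6782 0.0556 0.0732 0.6153 1.4774 2.3912 0.    ] sd [0.0322]
```

Emit:
carry_out:
  claw: [1.4,1.4,2,2,2,2,2,2,2,2]
  delta_pos:
    - [-0.06,-0.08,0.04]
    - [0,0,0]
    - [0,0,0]
    - [0,0,0]
    - [0,0,-1]
    - [0,0,-2]
    - [0,0,-2]
    - [0,0,-3]
    - [0,0,-3]
    - [0,0,0]
  angular:
    - [0,0,0]
    - [0,0,0]
    - [0,0,0]
    - [0,0,0]
    - [0,0,0]
    - [0,0,0]
    - [0,0,0]
    - [0,0,0]
    - [0,0,0]
    - [0,0,0]

```text
clock: 20.55
position: [0.5552, 0.0172, 0.2591]
ee_rot: [-0.084, 2.526, 0.029]
force: [1.6, -1.5, -0.5]
width: 0.215
gripper_force: 0.0
```

```bash
python3 kk.py; python3 - <<'E'
from plan import *
v=np.load("v.npy"); qf,sf=final(v); v[3],v[4],v[6]=qf,sf,0; v[5]=2.43; m=model(v)
P=arm.get_image("wrist")
for n in("keeper_pin","knob","peg_top","keeper_pivot","stay_pivot"):
    r=arm.place_of(n,P); print(n,proj(P,m[n]).round(1),[((np.array(t["centre"])*[560,420]).round(1),round(t["conf"],2)) for t in r[:1]])
# pixel-based keeper direction: arm region
r=arm.trace("keeper",P)
if r:
    ys,xs=np.nonzero(r[0]["region"]); W=np.array([onz(P,(a,b),.1665)[:2] for a,b in zip(xs,ys)]); piv=m["keeper_pivot"][:2]
    print("n",len(xs),"centroid rel pivot, box frame",(R.from_euler("z",-v[2]).as_matrix()[:2,:2]@(W.mean(0)-piv))*1000)
print(arm.observe()["clock"])
cv2.imwrite("pics/k.png",P["frame"][:,:,::-1])
E
```

```text
pads rel pivot [-78.91250264 -30.71602434 263.95958379] 84.67973325574205 k 1.9419939065157368 [ 1.62904593 -1.5414657  -0.50995926] 19.697175628835016 20.55
('wrist', 'keeper_pin') 1 [1.1 1.7]
('scene', 'keeper_pin') 1 [-3.4 -0.3]
('side', 'keeper_pin') 1 [-0.9  0.3]
fit [0.6782 0.0556 0.0732 0.6153 1.4774 2.3777 0.    ] sd [0.0591]
keeper_pin [277.8 213.6] [(array([275.4, 216.7]), 0.68)]
knob [244.9 238.3] [(array([244.9, 243.2]), 0.62)]
peg_top [316.8 173.5] [(array([318., 173.]), 0.86)]
keeper_pivot [306.8 217.6] [(array([307.3, 219.4]), 0.58)]
stay_pivot [439.7  64.9] [(array([441.8,  68. ]), 0.88)]
21.2
```

```bash
python3 -c "
from cell import arm
print(arm.sign_off())"
```

```text
the job is handed in; nothing more can be done
None
```

The door is drawn in to about 0.62 rad, the bar lies flat with its middle hole on the peg, and the keeper arm is across it at an estimated 2.4 rad; the tub, brick and tape roll were never approached. I handed the job in at about 21 s with the gripper clear. The final keeper angle was checked by network detections rather than by eye, since I had used all ten picture views.

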